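# Latch the saw's electrical box and snap its vent home

## Task

Get the cold saw's electrical box ready to be hung back on the wall. First turn the turnbutton square across the lid's edge so that the lid is secured, then set the hooded vent into the window in the lid and press it down until both clips snap and its flange lies flush on the lid. Finish while still holding the vent pressed firmly home, without letting go, and leave the other things on the bench where they are.

Things in the scene. Friction and masses are not known exactly. Their poses are not given: they have to be found in the camera images.
- window (a point): Centre of the rectangular window in the box's grey lid, at the lid's top face, 108.5 mm above the bench. Window 52 mm along this point's x, 92 mm along its y; z up. Lid 4 mm thick, starts shut, free space below. The lid's near edge (with the turnbutton) is 120 mm to -x, its hinge edge 100 mm to +x.
- vent_hood (a point): Centre (half-way up) of the hood of the loose black vent, which stands upright on the bench. Hood 44 mm along its x, 86 mm along its y (the window's long way), 24 mm high, flat top. Below it a flange 64 x 108 x 4 mm, underside 16 mm below this point. Home in the window: this point 16 mm above window, axes in line; either way round (half turn) is right.
- turnbutton_wing (a point): On the dark steel turnbutton's pivot, half-way up its upright wing (the grip): 10 mm thick (its x), 40 mm long (its y), 24 mm high, centred on the pivot. Under it a flat bar, 16 mm wide, 4 mm thick, top 12 mm below this point, reaching 50 mm from the pivot to +y and 14 mm to -y. The pivot is 16 mm outside the middle of the lid's near edge; the bar swings 1 mm above the lid.
- turnbutton (a joint): Turnbutton angle, rad: about 0 when the bar lies along the lid's edge (starts near there), grows clockwise as seen from above; 1.57 (its stop) is square across the edge, over the lid. It turns with light friction (about 0.06 N m) and stays where left.
- lid (a joint): Lid angle, rad: 0 shut, grows as it lifts about its far edge.
- clip_a (a joint): Inward bend, rad, of the bent steel spring clip on the vent's long side at +x. 0 free or sprung back; about 0.15 while the window's edge squeezes it. The push needed grows to about 10 to 20 N, then drops to nothing as both clips pass the edges and spring out under the lid.
- clip_b (a joint): The same for the clip on the vent's long side at -x.
- box: The electrical box, fixed, lying on its back; grey steel, 220 (x) by 300 (y) by 108.5 mm high. Origin in the middle of its underside, x from the turnbutton side to the hinge side. The window is 10 mm to +x and 45 mm to +y of its middle.
- vent: The vent as a whole, about 150 g; origin under the middle of its skirt, 38 mm below vent_hood. The skirt reaches 22 mm below the flange: guide ribs 48.6 x 88.6 mm (1.7 mm play all round in the window) tapering to a 30 x 78 mm core. Pressing it in: clips meet the window edges with the flange about 14 mm above the lid, the push peaks at about 9 mm, then the force drops.
- wrench: Bystander: steel spanner, 200 mm, lying on the bench.
- tube_offcut: Bystander: square steel tube offcut, 40 mm.
- spray_bottle: Bystander: spray bottle, 80 mm wide, 210 mm high.
Not all that is in view belongs to the job. Of the things that look like the vent, the smallest one is meant.

How it is judged:
By the outcome, as a careful person would: the job done as asked, in the order asked, and still so for the second after the job is handed in, while the arm keeps its last pose, push and grip.
It also fails if it takes over 62 s, if anything falls off the work surface, if the arm or the gripper's body presses on something with over 40 N, if the wrist force passes 120 N, or if a joint passes its speed limit or range.

## Robot

A 6-joint arm with a two-finger parallel gripper is mounted at the origin on the work surface. World frame = base frame: x ahead of the robot, y to its left, z up, the work surface at z = 0. Lengths are in m, angles in degrees, forces in N, time in s.
With the tool pointing down it reaches from about 0.4 to 0.825 m from the base axis. Payload 7 kg.
Tool frame: the origin (TCP) lies at the very end of the fingers, on their centre line; the grasp point (between the pads) lies 19 mm behind it; x points along the fingers, y is the direction in which the jaws open and shut, and the axes are right-handed (so a half turn about x gives the same grasp; the last joint's range is limited). The gripper opens to 88 mm and grips with 3 to 60 N. Pads are 19 mm wide; open, the fingers measure 130 mm over their backs; the gripper's body (78 mm by 193 mm) begins 47 mm behind the grasp point.
Start: joints at [85.262, 20.546, 0.682, 0, -70.136, -16.507], TCP at [0.245, 0.629, 0.227] pointing down, gripper open.
Joint ranges: [-176.03, 176.03], [-82.01, 121.73], [-58.28, 71.71], [-173.87, 95.51], [-174.79, -0.11], [-173.66, 173.66]. Speed limits (degrees/s): [136.94, 136.94, 172.46, 180, 180, 180].

## Interface

Orientations are given as [roll, pitch, yaw] about the fixed x, y, z axes, in that order (R = Rz(yaw) Ry(pitch) Rx(roll)).
In Python, from plant import monitor, eyes, ticket gives the robot as it stands. The module is installed in compiled form; this text tells all that it offers.
- The arm moves only by the shell command python3 -m crank 'ROWS'. ROWS is JSON, a list of rows, each an object with "linear": the shift along the world's x, y, z in units of 60 mm (1.0 is 60 mm), a list of three; "rot": the turn, a rotation vector about the world's x, y, z in units of 5 degrees (1.0 is 5 degrees), a list of three; "hand": the opening, from 0 (shut) to 1 (fully open). In form: [{"linear": [tx, ty, tz], "rot": [ax, ay, az], "hand": hand}, ...]. A call has 1 to 20 rows; each row shifts and turns the pose as measured when the row begins; what a row does not reach is not made up. A row lasts 1/8 s, in which the tool goes at most 62.5 mm and 10.7 degrees, less where a joint would pass 70% of its speed; a pose out of reach is approached as far as the arm can. A call is refused whole if a number of a shift passes 1 or a number of a turn 1, either way. A call with a gripper value outside its range is refused whole. The fingers move at their own pace and stop on an object; the grip force is fixed at half the most. Time passes only in rows, so rows that do not move let the fingers close. It gives the time, the measured TCP pose, the force and the opening at its end, in the units of the state.
- monitor.get_obs(): the state, without advancing time (a new reading comes with each control period).
- eyes.snapshot(name): name is "scene" or "top" or "wrist"; returns a dict with "image" (420x560x3 uint8, red, green, blue), "depth" (420x560 float32, m along the optical axis (not along the pixel's ray), 0 where there is no reading), "K" (3x3 intrinsics, pixels), "camera_from_world" (4x4, takes a point from world to camera coordinates); the wrist camera has in their place "hand_eye" (4x4, takes a point from camera to tool coordinates, whose origin is the TCP and whose axes are the tool frame's). Camera axes: x right, y up, looking along -z (the intrinsics and any distortion apply to the point x, -y, -z); pixel columns grow to the right and rows downward; lengths in m; the calibration is good to about 2 mm. A picture is of the moment at which its call begins: read the wrist's pose just before it.
- ticket.close_job(): hands the job in, once; it reports no verdict.
The state is a dict: "clock": time; "joint_pos": joint angles; "qvel": joint speeds; "tau": joint torques, N m; "tool_pos": TCP position; "orientation": TCP orientation; "force": force on the tool from outside, world axes, zero at the start; "moment": the same for the moment, N m; "opening": finger opening in m.
Only numpy, scipy, OpenCV 4.12 (cv2) and the standard library are available. Lean on these libraries where they do the work, as an engineer would, in place of code of your own. Each camera call takes 0.05 s, during which the arm holds its last target.

## Working session

There is one attempt and no reset: what is moved stays moved. The work goes in short steps, Python scripts to look and compute and a shell command to move; the robot and the scene stay as the last step left them, time stands still between calls to the robot, and variables do not carry over. Pictures are saved under pics/ and viewed, and the job is handed in when it is done.

```bash
mkdir -p pics
cat > h.py <<'E'
import numpy as np, cv2
from plant import monitor, eyes, ticket
def snap(n,f):
    s=eyes.snapshot(n); cv2.imwrite('pics/'+f,s['image'][:,:,::-1]); np.savez('pics/'+f[:-4]+'.npz',**s); return s
E
python3 - <<'E'
from h import *
print(monitor.get_obs())
for n in ['scene','top','wrist']:
    s=snap(n,n+'0.png'); print(n,s['K'].tolist(),[k for k in s])
    print(np.round(s.get('camera_from_world',s.get('hand_eye')),4).tolist())
E
```

```text
{'clock': 0.0, 'joint_pos': array([ 8.52625184e+01,  2.05898667e+01,  6.32753592e-01, -1.98829995e-02,
       -7.01355067e+01, -1.65068270e+01]), 'qvel': array([ 0.02531604,  0.15710131, -0.01021852,  0.0059394 ,  0.04702951,
       -0.08645484]), 'tau': array([-1.44530886e-04, -5.82714021e+01,  2.93043727e+01,  6.99717969e+00,
        6.93194437e-03, -1.75071955e-04]), 'tool_pos': array([0.24443256, 0.62865453, 0.22563339]), 'orientation': array([  95.09888744,   89.90551241, -106.15219242]), 'force': array([ 0.23730278, -0.3899197 ,  0.34408478]), 'moment': array([-0.01188281,  0.06638345,  0.03145566]), 'opening': 0.08731143411312901}
scene [[428.942314466387, 0.0, 276.1693444254074], [0.0, 428.942314466387, 199.8330963237509], [0.0, 0.0, 1.0]] ['image', 'depth', 'K', 'camera_from_world']
[[-0.2169, 0.9761, 0.015, 0.0747], [-0.6629, -0.1586, 0.7317, 0.2892], [0.7166, 0.1488, 0.6815, -1.5008], [0.0, 0.0, 0.0, 1.0]]
top [[386.86567176285564, 0.0, 279.73372302848736], [0.0, 386.86567176285564, 209.91442770110035], [0.0, 0.0, 1.0]] ['image', 'depth', 'K', 'camera_from_world']
[[0.0284, -0.9996, -0.0013, 0.0198], [0.9864, 0.0278, 0.1622, -0.5592], [-0.1621, -0.0059, 0.9868, -1.2483], [0.0, 0.0, 0.0, 1.0]]
wrist [[300.64164519046767, 0.0, 283.4778983343399], [0.0, 300.64164519046767, 213.85086421878293], [0.0, 0.0, 1.0]] ['image', 'depth', 'K', 'hand_eye']
[[0.0005, 0.2689, -0.9632, -0.1589], [1.0, -0.0007, 0.0003, -0.0006], [-0.0006, -0.9632, -0.2689, -0.0728], [0.0, 0.0, 0.0, 1.0]]
```

View pics/scene0.png

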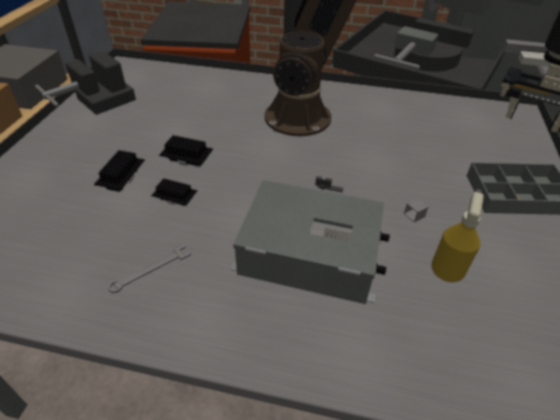

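View pics/top0.png

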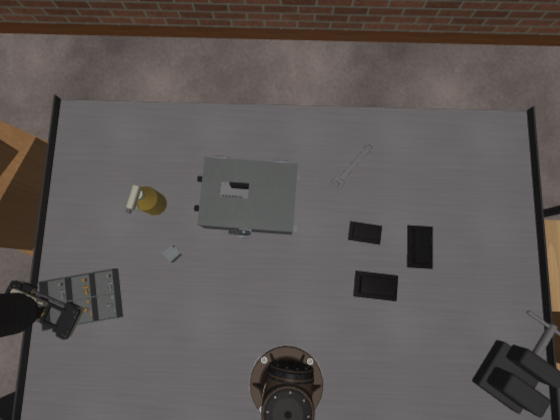

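View pics/wrist0.png

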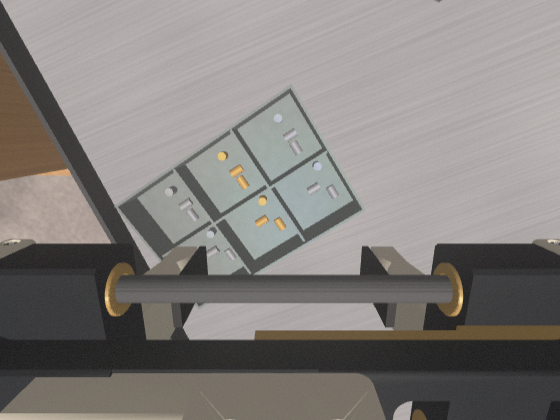

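Vent candidates in the top view are A (365,232), B (420,246) and C (376,286). A looks smallest. The box is at (248,195) and the turnbutton at (240,232). Next I measure these and check them in close crops.

```bash
cat >> h.py <<'E'
def ray_plane(s,uv,z,T=None):
    K=s['K'];T=s['camera_from_world'] if T is None else T
    R=T[:3,:3];c=-R.T@T[:3,3]
    uv=np.atleast_2d(np.asarray(uv,float))
    d=np.c_[(uv[:,0]-K[0,2])/K[0,0],-(uv[:,1]-K[1,2])/K[1,1],-np.ones(len(uv))]@R
    return c+d*((z-c[2])/d[:,2])[:,None]
def cloud(s,T=None):
    K=s['K'];T=s['camera_from_world'] if T is None else T
    v,u=np.mgrid[:420,:560];Z=s['depth']
    P=np.stack([(u-K[0,2])/K[0,0]*Z,-(v-K[1,2])/K[1,1]*Z,-Z],-1)
    return (P-T[:3,3])@T[:3,:3]
E
python3 - <<'E'
from h import *
s=dict(np.load('pics/top0.npz'));im=s['image']
P=cloud(s)
m=((im.max(2)<45)).astype(np.uint8); m[:, :330]=0; m[:,450:]=0;m[:200]=0;m[310:]=0
cs,_=cv2.findContours(m,0,2)
for c in cs:
    if cv2.contourArea(c)<100: continue
    w=ray_plane(s,c[:,0,:],0.02)[:,:2]
    (cx,cy),wh,a=cv2.minAreaRect((w*1000).astype(np.float32)); 
    mm=np.zeros_like(m);cv2.drawContours(mm,[c],-1,1,-1);z=P[...,2][mm>0]
    print('px',c[:,0].mean(0),'c',cx,cy,wh,a,'z',np.percentile(z,[5,50,95]))
g=cv2.resize(im[145:245,190:310],None,fx=5,fy=5,interpolation=2)
cv2.imwrite('pics/c1.png',g[:,:,::-1])
g=cv2.resize(im[210:310,335:445],None,fx=5,fy=5,interpolation=2)
cv2.imwrite('pics/c2.png',g[:,:,::-1])
# lid
z=P[...,2]; m=((z>.095)&(z<.125)).astype(np.uint8); m[:,:190]=0;m[:,310:]=0
cs,_=cv2.findContours(m,0,2);c=max(cs,key=cv2.contourArea)
w=ray_plane(s,c[:,0,:],0.1085)[:,:2]
print(cv2.minAreaRect((w*1000).astype(np.float32)),np.median(z[m>0]))
E
```

```text
px [375.375  285.6875] c 318.71246337890625 -287.9338073730469 (139.426025390625, 81.27136993408203) 85.04379272460938 z [0.03229044 0.06345318 0.06947159]
px [416.8 248.1] c 451.9837341308594 -435.4712219238281 (80.11370849609375, 138.91357421875) 87.99968719482422 z [0.03242947 0.06385583 0.06940895]
px [364.78571429 231.85714286] c 493.60504150390625 -253.4970703125 (105.42137908935547, 61.19047164916992) 82.82532501220703 z [0.02413148 0.04868515 0.05432643]
((588.9338989257812, 140.86715698242188), (304.1259765625, 259.2176818847656), 87.43333435058594) 0.10922279525218964
```

View pics/c1.png

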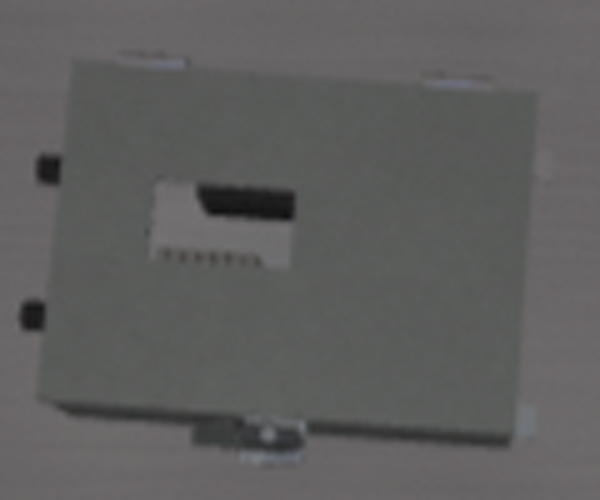

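View pics/c2.png

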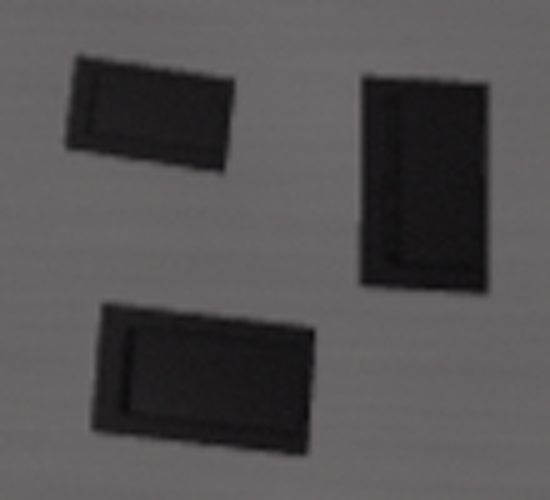

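A is the real vent: 105 x 61 mm measured, against 140 x 80 mm for B and C. The crop confirms it is the smallest of the three. Next I refine the box yaw and work out the tool axes.

```bash
cat >> h.py <<'E'
from scipy.spatial.transform import Rotation as Ro
def pose():
    o=monitor.get_obs();T=np.eye(4);T[:3,:3]=Ro.from_euler('xyz',o['orientation'],degrees=True).as_matrix();T[:3,3]=o['tool_pos'];return o,T
def wristT(s,T): return np.linalg.inv(T@s['hand_eye'])
E
python3 - <<'E'
from h import *
o,T=pose();print(np.round(T,3))
s=dict(np.load('pics/top0.npz'))
for n,uv,z in [('TL',(190+75/5,145+60/5),.1085),('BL',(190+40/5,145+400/5),.1085),('BR',(190+512/5,145+433/5),.1085),('TR',(190+537/5,145+92/5),.1085),('piv',(243.6,231.4),.1375)]+[('w',(190+a/5,145+b/5),.1085) for a,b in [(155,182),(295,188),(292,268),(150,260)]]:
    print(n,ray_plane(s,uv,z)[0].round(4))
E
```

```text
[[-0.    -0.362 -0.932  0.244]
 [-0.001 -0.932  0.362  0.629]
 [-1.     0.001 -0.     0.226]
 [ 0.     0.     0.     1.   ]]
TL [0.7157 0.2833 0.1085]
BL [0.4926 0.2921 0.1085]
BR [ 0.48   -0.0067  0.1085]
TR [ 0.7026 -0.0177  0.1085]
piv [0.4733 0.1442 0.1375]
w [0.6358 0.2269 0.1085]
w [0.6344 0.1366 0.1085]
w [0.5819 0.1363 0.1085]
w [0.5846 0.2274 0.1085]
```

```bash
python3 -m crank '[{"linear":[0.25,-0.5,0.3],"rot":[0,0,-0.95],"hand":1},{"linear":[0.25,-0.54,0.1],"rot":[0,0,-0.95],"hand":1},{"linear":[0.25,-0.54,0],"rot":[0,0,-0.95],"hand":1},{"linear":[0.25,-0.54,0],"rot":[0,0,-0.95],"hand":1},{"linear":[0.25,-0.54,0],"rot":[0,0,-0.95],"hand":1},{"linear":[0.25,-0.54,0],"rot":[0,0,-0.95],"hand":1},{"linear":[0.25,-0.54,0],"rot":[0,0,-0.95],"hand":1},{"linear":[0.25,-0.54,0],"rot":[0,0,-0.95],"hand":1},{"linear":[0.25,-0.54,0],"rot":[0,0,-0.95],"hand":1},{"linear":[0.25,-0.54,0],"rot":[0,0,-0.95],"hand":1},{"linear":[0.25,-0.54,0],"rot":[0,0,-0.95],"hand":1},{"linear":[0.25,-0.54,0],"rot":[0,0,-0.95],"hand":0.5},{"linear":[0.25,-0.54,0],"rot":[0,0,-0.95],"hand":0.5},{"linear":[0.25,-0.54,0],"rot":[0,0,-0.95],"hand":0.5},{"linear":[0.25,-0.54,0],"rot":[0,0,-0.95],"hand":0.5},{"linear":[0,0,0],"rot":[0,0,0],"hand":0.5}]'
python3 - <<'E'
from h import *
o,T=pose();s=snap('wrist','w1.png');print(np.round(T,3),o['clock'],o['joint_pos'].round(1))
np.save('pics/w1_T.npy',T)
E
```

```text
clock: 2.15
tool_pos: [0.4723, 0.1273, 0.2464]
orientation: [102.0, 89.6, -172.8]
force: [1.0, 0.1, -0.4]
opening: 0.046
[[-0.008 -0.996  0.084  0.472]
 [-0.001  0.084  0.996  0.127]
 [-1.     0.007 -0.002  0.246]
 [ 0.     0.     0.     1.   ]] 2.15 [ 38.    2.3 -19.9  -0.2 -68.2 -42.7]
```

View pics/w1.png

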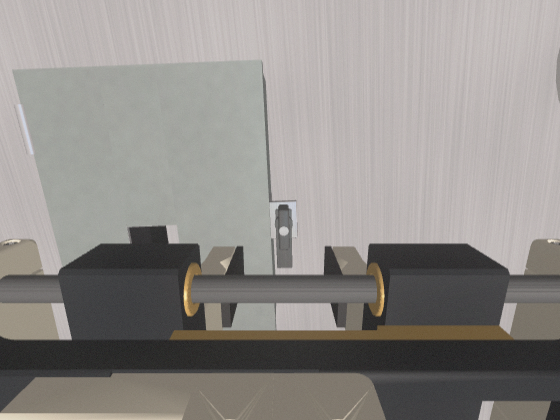

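The wrist view shows the turnbutton, with its wing at about (284,232) and the bar running down to row 267. The lid edge is at column 268. Zooming in.

Run:
```python
from h import *
s=dict(np.load('pics/w1.npz'));T=np.load('pics/w1_T.npy');W=wristT(s,T)
g=cv2.resize(s['image'][190:275,240:330],None,fx=6,fy=6,interpolation=2);cv2.imwrite('pics/w1c.png',g[:,:,::-1])
P=cloud(s,W)
for v in range(200,272,6): print(v,P[v,276:294:2,2].round(3))
print('edge', ray_plane(s,[(265,100),(272,200)],.1085,W).round(4), 'screw',ray_plane(s,(284,231),.1375,W).round(4))
```

```text
200 [-0.     0.1    0.1    0.101  0.101  0.101  0.102  0.102  0.103]
206 [0.105 0.119 0.128 0.127 0.127 0.127 0.104 0.105 0.104]
212 [0.113 0.138 0.138 0.139 0.138 0.139 0.136 0.113 0.106]
218 [0.118 0.137 0.139 0.138 0.138 0.138 0.138 0.119 0.105]
224 [0.119 0.137 0.138 0.138 0.138 0.138 0.138 0.119 0.119]
230 [0.114 0.119 0.139 0.14  0.139 0.14  0.14  0.114 0.105]
236 [0.113 0.114 0.138 0.138 0.14  0.139 0.138 0.113 0.104]
242 [ 0.113  0.115  0.138  0.137  0.138  0.138  0.138  0.114 -0.001]
248 [0.001 0.115 0.138 0.138 0.138 0.136 0.138 0.113 0.   ]
254 [0.001 0.114 0.114 0.115 0.114 0.114 0.114 0.114 0.001]
260 [0.    0.114 0.115 0.115 0.114 0.113 0.113 0.115 0.   ]
266 [0.    0.114 0.115 0.115 0.116 0.113 0.113 0.115 0.   ]
edge [[0.4806 0.0274 0.1085]
 [0.4831 0.1226 0.1085]] screw [[0.4732 0.1467 0.1375]]
```

View pics/w1c.png

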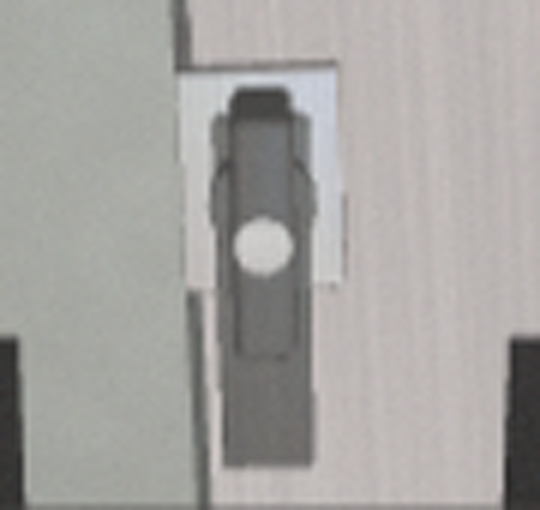

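```bash
python3 -m crank '[{"linear":[0,0.3,-0.3],"rot":[0,0,0.2],"hand":0.5},{"linear":[0,0,-0.5],"rot":[0,0,0],"hand":0.5},{"linear":[0,0,-0.5],"rot":[0,0,0],"hand":0.5},{"linear":[0,0,-0.4],"rot":[0,0,0],"hand":0.5},{"linear":[0,0,0],"rot":[0,0,0],"hand":0.5}]'
python3 - <<'E'
from h import *
o,T=pose();s=snap('wrist','w2.png');print(np.round(T,4))
W=wristT(s,T)
np.save('pics/w2_T.npy',T)
E
```

```text
clock: 2.82
tool_pos: [0.4708, 0.1498, 0.1423]
orientation: [86.4, 89.6, 173.0]
force: [0.6, 0.4, 0.4]
opening: 0.0441
[[-6.200e-03 -9.983e-01  5.800e-02  4.708e-01]
 [ 8.000e-04  5.800e-02  9.983e-01  1.498e-01]
 [-1.000e+00  6.200e-03  4.000e-04  1.423e-01]
 [ 0.000e+00  0.000e+00  0.000e+00  1.000e+00]]
```

View pics/w2.png

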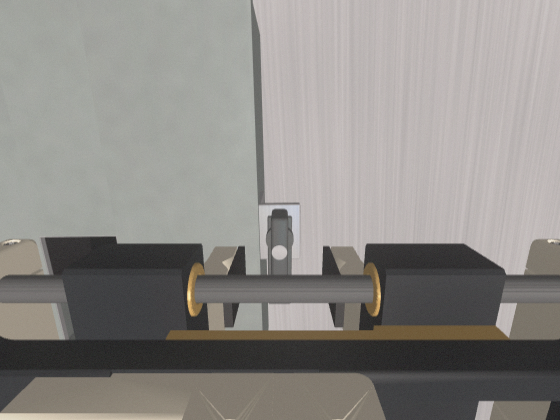

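Run:
```python
from h import *
s=dict(np.load('pics/w2.npz'));T=np.load('pics/w2_T.npy');W=wristT(s,T)
print(ray_plane(s,[(280,252.5)],.1385,W).round(4))
e=ray_plane(s,[(252,10),(259,203)],.1085,W);d=e[1]-e[0];print(e,np.degrees(np.arctan2(d[0],d[1])))
```

```text
[[0.4732 0.1466 0.1385]]
[[0.48088787 0.01255933 0.1085    ]
 [0.48578617 0.12336665 0.1085    ]] 2.5311415105991073
```

```bash
python3 -m crank '[{"linear":[0.04,-0.05,-0.2],"rot":[0,0,0],"hand":0.5},{"linear":[0,0,-0.2],"rot":[0,0,0],"hand":0.5},{"linear":[0,0,0],"rot":[0,0,0],"hand":0.5},{"linear":[0,0,0],"rot":[0,0,0],"hand":0},{"linear":[0,0,0],"rot":[0,0,0],"hand":0},{"linear":[0,0,0],"rot":[0,0,0],"hand":0},{"linear":[0,0,0],"rot":[0,0,0],"hand":0}]'
```

```text
clock: 3.75
tool_pos: [0.4736, 0.1483, 0.1207]
orientation: [46.4, 89.7, 133.0]
force: [-22.5, 9.3, 17.9]
opening: 0.0097
```

```bash
python3 -m crank '[{"linear":[-0.01,0,0],"rot":[0,0,0],"hand":0},{"linear":[0,0,0],"rot":[0,0,0],"hand":0}]'; python3 -m crank '[{"linear":[-0.01,0,0],"rot":[0,0,0],"hand":0},{"linear":[0,0,0],"rot":[0,0,0],"hand":0}]'
```

```text
clock: 4.0
tool_pos: [0.4733, 0.1485, 0.1208]
orientation: [36.0, 89.7, 122.7]
force: [1.3, -0.5, -2.9]
opening: 0.0099
clock: 4.25
tool_pos: [0.4733, 0.1485, 0.1208]
orientation: [27.5, 89.7, 114.2]
force: [0.0, 0.5, -1.6]
opening: 0.0095
```

```bash
python3 -m crank '[{"linear":[0.004,0,0],"rot":[0,0,-1],"hand":0},{"linear":[0.003,-0.001,0],"rot":[0,0,-1],"hand":0},{"linear":[0.002,-0.001,0],"rot":[0,0,-1],"hand":0},{"linear":[0.002,-0.001,0],"rot":[0,0,-1],"hand":0},{"linear":[0.002,-0.001,0],"rot":[0,0,-1],"hand":0},{"linear":[0.002,-0.002,0],"rot":[0,0,-1],"hand":0}]'
python3 - <<'E'
from h import *
o,T=pose();print(T.round(3),o['force'].round(1),o['moment'].round(2))
E
```

```text
clock: 5.0
tool_pos: [0.475, 0.148, 0.1208]
orientation: [20.1, 89.7, 75.9]
force: [2.2, -0.4, -2.8]
opening: 0.01
[[ 0.001 -0.827  0.562  0.475]
 [ 0.005  0.562  0.827  0.148]
 [-1.     0.002  0.004  0.121]
 [ 0.     0.     0.     1.   ]] [ 2.2 -0.4 -2.8] [-0.18 -1.02  0.06]
```

```bash
python3 -m crank '[{"linear":[0.002,-0.002,0],"rot":[0,0,-1],"hand":0},{"linear":[0.002,-0.002,0],"rot":[0,0,-1],"hand":0},{"linear":[0.002,-0.002,0],"rot":[0,0,-1],"hand":0},{"linear":[0.002,-0.002,0],"rot":[0,0,-1],"hand":0},{"linear":[0.001,-0.003,0],"rot":[0,0,-1],"hand":0},{"linear":[0.001,-0.003,0],"rot":[0,0,-1],"hand":0},{"linear":[0,-0.003,0],"rot":[0,0,-1],"hand":0},{"linear":[0,-0.003,0],"rot":[0,0,-1],"hand":0},{"linear":[0,-0.003,0],"rot":[0,0,-1],"hand":0},{"linear":[0,-0.003,0],"rot":[0,0,-1],"hand":0},{"linear":[0,0,0],"rot":[0,0,-1],"hand":0}]'
python3 - <<'E'
from h import *
o,T=pose();print(T.round(3),o['force'].round(1),o['moment'].round(2),o['joint_pos'].round(1))
E
```

```text
clock: 6.38
tool_pos: [0.4765, 0.1452, 0.1208]
orientation: [-10.6, 89.8, -11.6]
force: [2.3, -1.2, -0.8]
opening: 0.0097
[[ 0.004  0.017  1.     0.476]
 [-0.001  1.    -0.017  0.145]
 [-1.    -0.001  0.004  0.121]
 [ 0.     0.     0.     1.   ]] [ 2.3 -1.2 -0.8] [-0.7  -1.02 -0.04] [  39.7    9.5  -29.8    0.2  -50.5 -130.8]
```

```bash
python3 -m crank '[{"linear":[0,0,0],"rot":[0,0,-0.5],"hand":0},{"linear":[0,0,0],"rot":[0,0,-0.4],"hand":0},{"linear":[0,0,0],"rot":[0,0,-0.3],"hand":0}]'
python3 - <<'E'
from h import *
o,T=pose();print(np.degrees(np.arctan2(T[1,1],T[0,1])),o['force'].round(1),o['moment'].round(2))
E
```

```text
clock: 6.75
tool_pos: [0.4765, 0.145, 0.1209]
orientation: [-20.5, 89.8, -27.6]
force: [1.3, -0.4, -2.2]
opening: 0.0106
82.85723300105677 [ 1.3 -0.4 -2.2] [-0.12 -0.71  0.67]
```

```bash
python3 -m crank '[{"linear":[0,0,0],"rot":[0,0,0.5],"hand":0},{"linear":[0,0,0],"rot":[0,0,0],"hand":0.5},{"linear":[0,0,0],"rot":[0,0,0],"hand":0.5},{"linear":[0,0,0.3],"rot":[0,0,0],"hand":0.5},{"linear":[0,0,0.7],"rot":[0,0,0],"hand":0.8},{"linear":[0,0,0.8],"rot":[0,0,0],"hand":1},{"linear":[0,-0.5,0.5],"rot":[0,0,1],"hand":1},{"linear":[0,-0.7,0],"rot":[0,0,1],"hand":1},{"linear":[0,0,0],"rot":[0,0,0],"hand":1}]'
python3 - <<'E'
from h import *
o,T=pose();s=snap('top','t2.png');print(T.round(3))
g=cv2.resize(s['image'][145:245,190:310],None,fx=5,fy=5,interpolation=2);cv2.imwrite('pics/t2c.png',g[:,:,::-1])
E
```

```text
clock: 7.88
tool_pos: [0.4745, 0.0709, 0.2636]
orientation: [-47.2, 89.8, -41.9]
force: [0.6, -0.3, 0.6]
opening: 0.084
[[ 0.003 -0.092  0.996  0.475]
 [-0.003  0.996  0.092  0.071]
 [-1.    -0.003  0.003  0.264]
 [ 0.     0.     0.     1.   ]]
```

View pics/t2c.png

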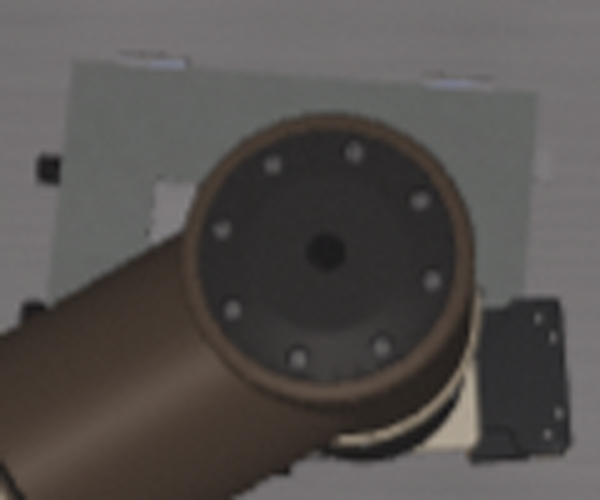

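The top camera is blocked by the arm, so I'll check the turnbutton later. Going to the vent.

```bash
python3 -m crank '[{"linear":[0.02,-0.34,0],"rot":[0,0,1],"hand":1},{"linear":[0.02,-0.34,0],"rot":[0,0,1],"hand":1},{"linear":[0.02,-0.34,0],"rot":[0,0,1],"hand":1},{"linear":[0.02,-0.34,0],"rot":[0,0,1],"hand":1},{"linear":[0.02,-0.34,0],"rot":[0,0,1],"hand":1},{"linear":[0.02,-0.34,0],"rot":[0,0,1],"hand":1},{"linear":[0.02,-0.34,0],"rot":[0,0,1],"hand":1},{"linear":[0.02,-0.34,-0.1],"rot":[0,0,1],"hand":1},{"linear":[0.02,-0.34,-0.1],"rot":[0,0,1],"hand":1},{"linear":[0.02,-0.34,-0.1],"rot":[0,0,1],"hand":1},{"linear":[0.02,-0.34,-0.1],"rot":[0,0,1],"hand":1},{"linear":[0.02,-0.34,-0.1],"rot":[0,0,1],"hand":1},{"linear":[0.02,-0.34,-0.1],"rot":[0,0,1],"hand":1},{"linear":[0.02,-0.34,-0.1],"rot":[0,0,1],"hand":1},{"linear":[0.02,-0.34,-0.1],"rot":[0,0,1],"hand":1},{"linear":[0.02,-0.34,-0.1],"rot":[0,0,1],"hand":1},{"linear":[0,0,0],"rot":[0,0,0],"hand":1}]'
python3 - <<'E'
from h import *
o,T=pose();s=snap('wrist','w3.png');print(T.round(4),o['joint_pos'].round(1))
np.save('pics/w3_T.npy',T)
s=snap('top','t3.png')
g=cv2.resize(s['image'][145:245,190:310],None,fx=5,fy=5,interpolation=2);cv2.imwrite('pics/t3c.png',g[:,:,::-1])
E
```

```text
clock: 10.05
tool_pos: [0.4974, -0.2532, 0.2021]
orientation: [76.6, 89.6, 163.8]
force: [0.4, 0.3, -0.6]
opening: 0.0877
[[-0.0062 -0.9987  0.05    0.4974]
 [ 0.0018  0.05    0.9987 -0.2532]
 [-1.      0.0062  0.0015  0.2021]
 [ 0.      0.      0.      1.    ]] [ -6.9  10.8 -16.   -0.1 -63.5   4.1]
```

View pics/w3.png

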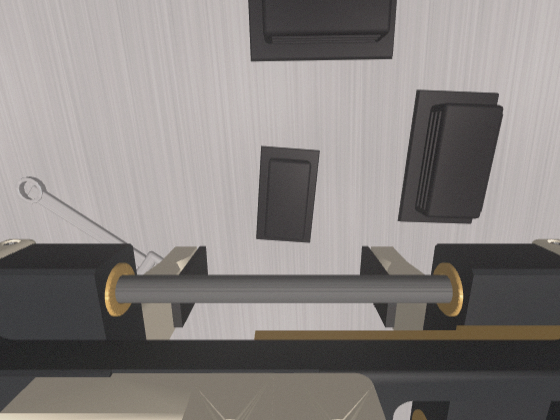

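View pics/t3c.png

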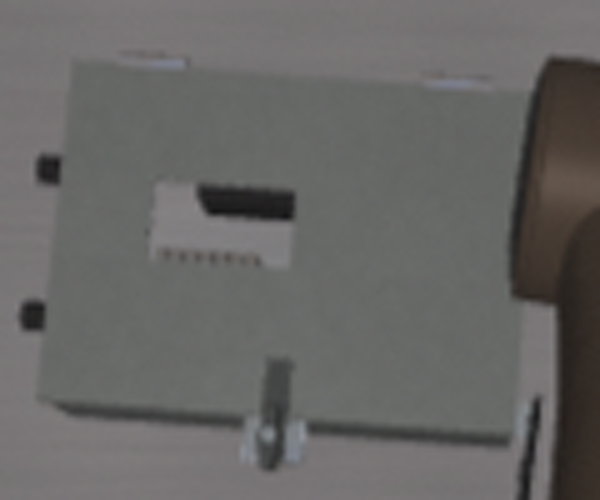

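The turnbutton is square over the lid in the top crop, with its bar at (278,385). In the wrist view the small vent is at (288,195), the big ones are at (322,25) and (450,157). Locating the small one precisely.

Run:
```python
from h import *
s=dict(np.load('pics/w3.npz'));T=np.load('pics/w3_T.npy');W=wristT(s,T);im=s['image']
m=(im.max(2)<90).astype(np.uint8);m[:130]=0;m[244:]=0;m[:,:240]=0;m[:,340:]=0
cs,_=cv2.findContours(m,0,2);c=max(cs,key=cv2.contourArea)
# flange upper outline ~ z .024
w=ray_plane(s,c[:,0,:],.025,W)[:,:2]
print(c[:,0].min(0),c[:,0].max(0),cv2.minAreaRect((w*1000).astype(np.float32)))
P=cloud(s,W);k=(m>0)&(P[...,2]>.044)&(P[...,2]<.06)
c=max(cv2.findContours(k.astype(np.uint8),0,2)[0],key=cv2.contourArea)
z=np.median(P[...,2][k]);w=ray_plane(s,c[:,0,:],z,W)[:,:2]
print('hood',z,cv2.minAreaRect((w*1000).astype(np.float32)),c[:,0].min(0),c[:,0].max(0))
g=cv2.resize(im[140:250,240:340],None,fx=5,fy=5,interpolation=2);cv2.imwrite('pics/w3c.png',g[:,:,::-1])
```

```text
[256 147] [318 241] ((493.84014892578125, -251.85006713867188), (107.27749633789062, 64.0208511352539), 82.83476257324219)
hood 0.05055573452171192 ((493.77001953125, -253.02505493164062), (85.46604919433594, 46.311344146728516), 82.8779067993164) [263 159] [311 239]
```

View pics/w3c.png

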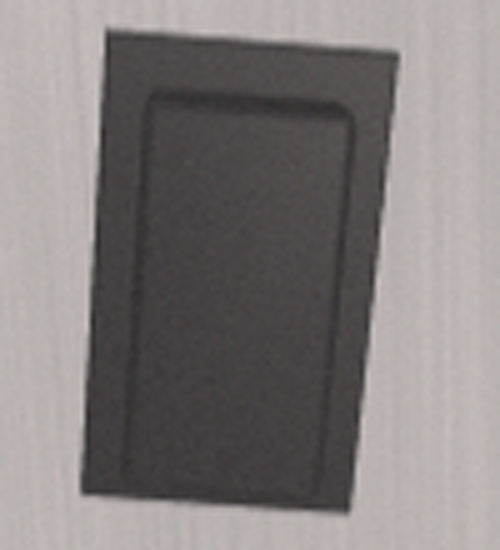

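```bash
python3 -m crank '[{"linear":[-0.06,0.02,-0.4],"rot":[0,-0.07,-0.85],"hand":1},{"linear":[0,0,-0.7],"rot":[0,0,0],"hand":1},{"linear":[0,0,-0.7],"rot":[0,0,0],"hand":1},{"linear":[0,0,-0.6],"rot":[0,0,0],"hand":1},{"linear":[0,0,0],"rot":[0,0,0],"hand":1}]'
python3 - <<'E'
from h import *
o,T=pose();s=snap('wrist','w4.png');print(T.round(4),np.degrees(np.arctan2(T[1,1],T[0,1])))
np.save('pics/w4_T.npy',T)
E
```

```text
clock: 10.78
tool_pos: [0.4965, -0.2471, 0.0584]
orientation: [-75.5, 89.6, 7.0]
force: [0.7, 0.1, 0.7]
opening: 0.0878
[[ 7.600e-03 -9.914e-01  1.307e-01  4.965e-01]
 [ 9.000e-04  1.307e-01  9.914e-01 -2.471e-01]
 [-1.000e+00 -7.400e-03  1.900e-03  5.840e-02]
 [ 0.000e+00  0.000e+00  0.000e+00  1.000e+00]] 172.48856353460874
```

View pics/w4.png

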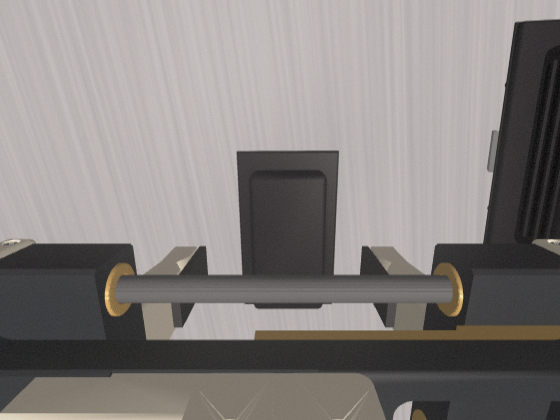

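```bash
python3 -m crank '[{"linear":[-0.04,-0.08,0],"rot":[0,0.06,0],"hand":1},{"linear":[0,0,-0.2],"rot":[0,0,0],"hand":1},{"linear":[0,0,-0.2],"rot":[0,0,0],"hand":1},{"linear":[0,0,0],"rot":[0,0,0],"hand":1},{"linear":[0,0,0],"rot":[0,0,0],"hand":1}]'
python3 - <<'E'
from h import *
o,T=pose();print(T.round(4))
E
```

```text
clock: 11.45
tool_pos: [0.4985, -0.2528, 0.0393]
orientation: [-89.2, 89.3, -6.7]
force: [0.4, 1.0, 0.0]
opening: 0.0874
[[ 1.220e-02 -9.914e-01  1.301e-01  4.985e-01]
 [-1.400e-03  1.301e-01  9.915e-01 -2.528e-01]
 [-9.999e-01 -1.230e-02  2.000e-04  3.930e-02]
 [ 0.000e+00  0.000e+00  0.000e+00  1.000e+00]]
```

```bash
cat > st.py <<'E'
from h import *
o,T=pose();print('tx',T[:3,0].round(4),'yaw',np.degrees(np.arctan2(T[1,1],T[0,1])).round(2),'p',T[:3,3].round(4),'F',o['force'].round(1),'M',o['moment'].round(2),'op',o['opening'].round(4),'t',o['clock'])
E
python3 -m crank '[{"linear":[0,0,0],"rot":[0,0,0],"hand":1}]'>/dev/null;python3 st.py;python3 -m crank '[{"linear":[0,0,0],"rot":[0,0.2,0],"hand":1}]'>/dev/null;python3 st.py;python3 -m crank '[{"linear":[0,0,0],"rot":[0,0,0],"hand":1}]'>/dev/null;python3 st.py;python3 -m crank '[{"linear":[-0.08,0,0],"rot":[0,0,0],"hand":1}]'>/dev/null;python3 st.py;python3 -m crank '[{"linear":[0,0,0],"rot":[0,0,0],"hand":1}]'>/dev/null;python3 st.py
```

```text
Traceback (most recent call last):
  File "st.py", line 2, in <module>
    o,T=pose();print('tx',T[:3,0].round(4),'yaw',np.degrees(np.arctan2(T[1,1],T[0,1])).round(2),'p',T[:3,3].round(4),'F',o['force'].round(1),'M',o['moment'].round(2),'op',o['opening'].round(4),'t',o['clock'])
                                                                                                                                                                           ^^^^^^^^^^^^^^^^^^
AttributeError: 'float' object has no attribute 'round'
Traceback (most recent call last):
  File "st.py", line 2, in <module>
    o,T=pose();print('tx',T[:3,0].round(4),'yaw',np.degrees(np.arctan2(T[1,1],T[0,1])).round(2),'p',T[:3,3].round(4),'F',o['force'].round(1),'M',o['moment'].round(2),'op',o['opening'].round(4),'t',o['clock'])
                                                                                                                                                                           ^^^^^^^^^^^^^^^^^^
AttributeError: 'float' object has no attribute 'round'
Traceback (most recent call last):
  File "st.py
[... 829 characters left out ...]
                                                                                                    ^^^^^^^^^^^^^^^^^^
AttributeError: 'float' object has no attribute 'round'
Traceback (most recent call last):
  File "st.py", line 2, in <module>
    o,T=pose();print('tx',T[:3,0].round(4),'yaw',np.degrees(np.arctan2(T[1,1],T[0,1])).round(2),'p',T[:3,3].round(4),'F',o['force'].round(1),'M',o['moment'].round(2),'op',o['opening'].round(4),'t',o['clock'])
                                                                                                                                                                           ^^^^^^^^^^^^^^^^^^
AttributeError: 'float' object has no attribute 'round'
```

```bash
sed -i "s/o\['opening'\].round(4)/round(float(o['opening']),4)/" st.py; python3 st.py
```

```text
tx [-0.0059 -0.0016 -1.    ] yaw 172.53 p [ 0.4937 -0.2529  0.0398] F [ 0.3 -0.  -0.7] M [ 0.06 -0.1  -0.02] op 0.0882 t 12.075
```

```bash
python3 -m crank '[{"linear":[-0.01,0.01,-0.1],"rot":[0,0,0],"hand":1},{"linear":[-0.01,0,-0.1],"rot":[0,0,0],"hand":1},{"linear":[0,0,0],"rot":[0,0,0],"hand":1}]';python3 st.py
```

```text
clock: 12.45
tool_pos: [0.4921, -0.2522, 0.0268]
orientation: [111.2, 89.6, -166.3]
force: [0.2, -0.2, 0.1]
opening: 0.0876
tx [-0.006  -0.0015 -1.    ] yaw 172.52 p [ 0.4921 -0.2522  0.0268] F [ 0.2 -0.2  0.1] M [ 0.07 -0.07 -0.02] op 0.0876 t 12.45
```

```bash
python3 -m crank '[{"linear":[0.02,0,0.01],"rot":[0,-0.06,0],"hand":0.8},{"linear":[0,0,0],"rot":[0,0,0],"hand":0.4},{"linear":[0,0,0],"rot":[0,0,0],"hand":0},{"linear":[0,0,0],"rot":[0,0,0],"hand":0},{"linear":[0,0,0],"rot":[0,0,0],"hand":0}]';python3 st.py
```

```text
clock: 13.08
tool_pos: [0.4937, -0.2523, 0.0277]
orientation: [-177.4, 89.9, -94.9]
force: [-0.3, 0.4, -0.3]
opening: 0.0438
tx [-1.0e-04 -1.6e-03 -1.0e+00] yaw 172.53 p [ 0.4937 -0.2523  0.0277] F [-0.3  0.4 -0.3] M [ 0.09 -0.07 -0.02] op 0.0438 t 13.075
```

```bash
python3 -m crank '[{"linear":[0,0,0.2],"rot":[0,0,0],"hand":0},{"linear":[0,0,0.6],"rot":[0,0,0],"hand":0},{"linear":[0,0,0.8],"rot":[0,0,0],"hand":0},{"linear":[0,0,0.8],"rot":[0,0,0],"hand":0},{"linear":[0.1,0.3,0.7],"rot":[0,0,0.1],"hand":0},{"linear":[0.15,0.6,0.1],"rot":[0,0,0.1],"hand":0},{"linear":[0.15,0.6,0],"rot":[0,0,0.1],"hand":0},{"linear":[0.15,0.6,0],"rot":[0,0,0.1],"hand":0},{"linear":[0.15,0.6,0],"rot":[0,0,0.1],"hand":0},{"linear":[0.15,0.6,0],"rot":[0,0,0.1],"hand":0},{"linear":[0.15,0.6,0],"rot":[0,0,0.1],"hand":0},{"linear":[0.15,0.6,0],"rot":[0,0,0.1],"hand":0},{"linear":[0.15,0.6,0],"rot":[0,0,0.1],"hand":0},{"linear":[0.15,0.6,0],"rot":[0,0,0.1],"hand":0},{"linear":[0.15,0.6,0],"rot":[0,0,0.1],"hand":0}]';python3 st.py
```

```text
clock: 14.95
tool_pos: [0.5863, 0.1357, 0.2382]
orientation: [-74.7, 89.6, 13.2]
force: [0.1, -1.0, -0.2]
opening: 0.0438
tx [ 0.0066  0.0015 -1.    ] yaw 177.94 p [0.5863 0.1357 0.2382] F [ 0.1 -1.  -0.2] M [ 0.1  -0.09  0.02] op 0.0438 t 14.95
```

```bash
python3 -m crank '[{"linear":[0.1,0.5,0],"rot":[0,0.03,0],"hand":0},{"linear":[0.1,0.5,0],"rot":[0,0.03,0],"hand":0},{"linear":[0.1,0.5,0],"rot":[0,0,0],"hand":0},{"linear":[0.1,0.5,0],"rot":[0,0,0],"hand":0},{"linear":[0,0,0],"rot":[0,0,0],"hand":0},{"linear":[0,0,0],"rot":[0,0,0],"hand":0}]'
python3 - <<'E'
from h import *
import st
s=snap('wrist','w5.png');np.save('pics/w5_T.npy',st.T)
E
```

```text
clock: 15.7
tool_pos: [0.6108, 0.2641, 0.2395]
orientation: [-28.9, 89.9, 59.2]
force: [0.6, -0.1, -1.0]
opening: 0.0436
tx [ 0.001   0.0016 -1.    ] yaw 178.07 p [0.6108 0.2641 0.2395] F [ 0.6 -0.1 -1. ] M [ 0.02 -0.02  0.08] op 0.0436 t 15.7
```

View pics/w5.png

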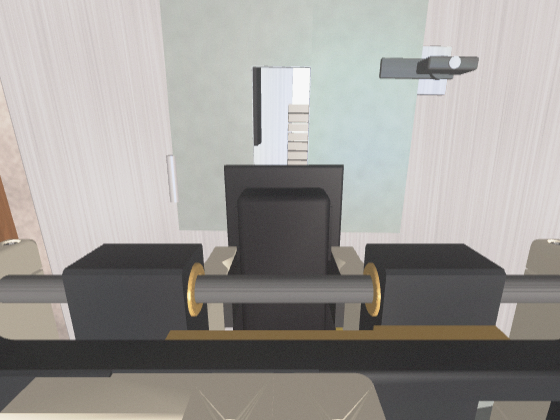

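The window shows at columns 253 to 309 with its near-camera end at row 67. The held vent's flange edge is at row 165, columns 226 to 343. Measuring the vent against the window.

Run:
```python
from h import *
s=dict(np.load('pics/w5.npz'));T=np.load('pics/w5_T.npy');W=wristT(s,T);im=s['image'];g=im.astype(int).sum(2)
for r in (75,90,150): print(r,g[r,246:262],g[r,303:316])
for c in (270,285,300): print(c,g[60:74,c],g[158:172,c])
for r in (175,200,225): print(r,g[r,218:235],g[r,335:350])
cv2.imwrite('pics/w5c.png',cv2.resize(im[55:175,215:355],None,fx=5,fy=5,interpolation=2)[:,:,::-1])
P=cloud(s,W);print(P[180,240:330:15].round(4),P[230,260:310:15].round(4))
print(P[120,200:245:15].round(4))
```

```text
75 [607 601 607 605 600 599 542 256 262 256 238 213 209 223 240 682] [741 741 741 741 741 741 733 586 624 619 620 617 625]
90 [584 587 594 600 601 604 588 277 266 264 251 231 218 216 245 685] [741 741 741 741 741 740 637 646 623 620 630 625 619]
150 [571 568 577 579 579 581 584 558 683 692 688 695 698 692 685 689] [468 469 477 475 499 635 612 607 609 608 611 612 613]
270 [602 597 597 604 602 596 550 525 647 681 681 682 680 683] [692 689 688 689 688 687 564 317 196 211 229 244 243 245]
285 [597 596 603 600 593 602 595 550 652 688 685 691 687 687] [696 697 698 697 698 697 582 324 185 216 241 252 252 249]
300 [607 603 609 602 601 609 596 539 732 741 741 741 741 741] [637 458 483 609 631 631 506 292 189 230 262 267 268 262]
175 [545 547 553 554 554 560 310 198 215 216 213 213 218 213 216 216 219] [293 291 300 299 289 304 269 239 493 602 600 602 610 609 611]
200 [556 554 557 557 550 551 546 429 190 202 204 201 204 192 203 205 205] [267 273 278 270 284 230 207 555 597 600 593 599 600 598 603]
225 [561 558 563 556 556 552 549 547 544 248 190 196 203 199 194 192 185] [250 248 252 255 208 251 581 575 581 580 584 579 585 588 587]
[[0.633  0.2171 0.2387]
 [0.625  0.2175 0.2382]
 [0.617  0.2178 0.2376]
 [0.609  0.2183 0.2366]
 [0.601  0.218  0.2398]
 [0.5928 0.2186 0.2379]] [[0.6216 0.2377 0.2622]
 [0.6144 0.2378 0.2628]
 [0.6073 0.2381 0.2626]
 [0.6002 0.238  0.2634]]
[[0.6856 0.1811 0.1088]
 [0.6715 0.1816 0.1098]
 [0.6578 0.1821 0.11  ]]
```

View pics/w5c.png

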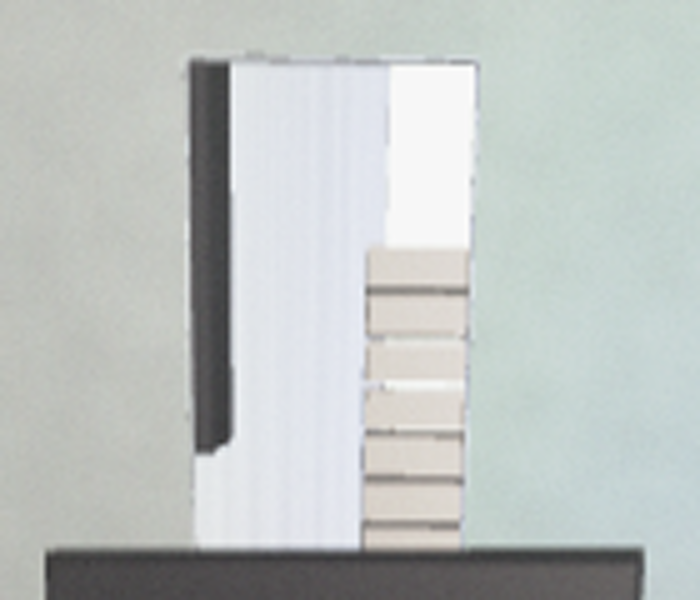

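```bash
cat > rel.py <<'E'
from h import *
def lines(s,W,wl,wr,wt,fl,fr,ft,zf):
    # each: list of pixels
    def ln(px,z):
        p=ray_plane(s,px,z,W)[:,:2]; return p
    L,Rr,Tp=[ln(a,.1085) for a in (wl,wr,wt)]
    def ang(p): d=p[-1]-p[0]; return np.degrees(np.arctan2(-d[0],d[1]))
    print('win yaw',ang(L),ang(Rr),'top',np.degrees(np.arctan2((Tp[-1]-Tp[0])[1],(Tp[-1]-Tp[0])[0])))
    a=np.radians(-2.5);ux=np.array([np.cos(a),np.sin(a)]);uy=np.array([-np.sin(a),np.cos(a)])
    xl,xr,yt=(L@ux).mean(),(Rr@ux).mean(),(Tp@uy).mean()
    c=ux*(xl+xr)/2+uy*(yt+.046);print('win width',xl-xr,'centre',c)
    L,Rr,Tp=[ln(q,zf) for q in (fl,fr,ft)]
    print('vent yaw',ang(L),ang(Rr),'top',np.degrees(np.arctan2((Tp[-1]-Tp[0])[1],(Tp[-1]-Tp[0])[0])))
    a=np.radians((ang(L)+ang(Rr))/2);vx=np.array([np.cos(a),np.sin(a)]);vy=np.array([-np.sin(a),np.cos(a)])
    xl,xr,yt=(L@vx).mean(),(Rr@vx).mean(),(Tp@vy).mean()
    v=vx*(xl+xr)/2+vy*(yt+.054);print('fl width',xl-xr,'centre',v,'delta',c-v)
E
python3 - <<'E'
from rel import *
s=dict(np.load('pics/w5.npz'));T=np.load('pics/w5_T.npy');W=wristT(s,T)
lines(s,W,[(252.5,75),(253.5,150)],[(310.3,75),(307.7,150)],[(300,66.8),(270,66.3)],[(223.8,175),(225,200),(226.8,225)],[(342.7,175),(341.6,200),(340.6,225)],[(300,164.6),(270,164.6)],.238)
E
```

```text
win yaw -2.663671201225922 -2.668845361560738 top -2.780144925120306
win width 0.051216750064055905 centre [0.61119066 0.18460406]
vent yaw -1.5478216778760303 -1.2353161808659168 top -1.885362392150692
fl width 0.06367120928719094 centre [0.611016   0.26380066] delta [ 0.00017466 -0.07919661]
```

```bash
python3 -m crank '[{"linear":[0,-0.4,0],"rot":[0,0,-0.2],"hand":0},{"linear":[0,-0.5,0],"rot":[0,0,0],"hand":0},{"linear":[0,-0.4,-0.3],"rot":[0,0,0],"hand":0},{"linear":[0,0,-0.5],"rot":[0,0,0],"hand":0},{"linear":[0,0,-0.5],"rot":[0,0,0],"hand":0},{"linear":[0,0,0],"rot":[0,0,0],"hand":0},{"linear":[0,0,0],"rot":[0,0,0],"hand":0}]';python3 st.py
```

```text
clock: 16.62
tool_pos: [0.6106, 0.1744, 0.1642]
orientation: [-57.6, 89.6, 28.9]
force: [1.2, 0.4, -0.5]
opening: 0.0438
tx [ 0.0055  0.003  -1.    ] yaw 176.51 p [0.6106 0.1744 0.1642] F [ 1.2  0.4 -0.5] M [ 0.05 -0.06 -0.03] op 0.0438 t 16.625
```

```bash
python3 -m crank '[{"linear":[0.01,0.17,0],"rot":[-0.035,0.065,0.08],"hand":0},{"linear":[0,0,0],"rot":[0,0,0],"hand":0}]';python3 st.py;python3 -m crank '[{"linear":[0,0,-0.15],"rot":[0,0,0],"hand":0},{"linear":[0,0,-0.15],"rot":[0,0,0],"hand":0},{"linear":[0,0,0],"rot":[0,0,0],"hand":0}]';python3 st.py
python3 - <<'E'
from h import *
s=snap('wrist','w6.png');snap('scene','s6.png')
g=cv2.resize(s['image'][0:260,150:430],None,fx=2.5,fy=2.3,interpolation=2);cv2.imwrite('pics/w6c.png',g[:,:,::-1])
E
```

```text
clock: 16.88
tool_pos: [0.6124, 0.1856, 0.1669]
orientation: [-58.3, 89.8, 28.6]
force: [1.4, -0.6, -1.4]
opening: 0.0437
tx [ 0.0027  0.0015 -1.    ] yaw 176.93 p [0.6124 0.1856 0.1669] F [ 1.4 -0.6 -1.4] M [ 0.05 -0.01  0.01] op 0.0437 t 16.875
clock: 17.25
tool_pos: [0.6123, 0.1862, 0.1479]
orientation: [-55.5, 89.8, 31.5]
force: [-0.4, -0.3, -1.0]
opening: 0.0438
tx [ 0.003   0.0018 -1.    ] yaw 176.98 p [0.6123 0.1862 0.1479] F [-0.4 -0.3 -1. ] M [ 0.08 -0.06 -0.01] op 0.0438 t 17.25
```

View pics/w6c.png

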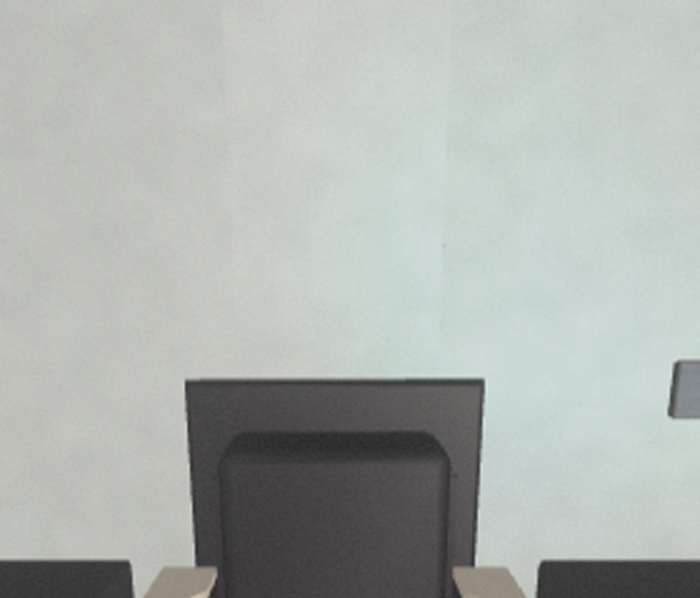

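```bash
python3 -m crank '[{"linear":[-0.02,-0.03,-0.05],"rot":[-0.02,0.03,0],"hand":0},{"linear":[0,0,-0.12],"rot":[0,0,0],"hand":0},{"linear":[0,0,-0.1],"rot":[0,0,0],"hand":0},{"linear":[0,0,0],"rot":[0,0,0],"hand":0}]';python3 st.py
```

```text
clock: 17.85
tool_pos: [0.6115, 0.1843, 0.1316]
orientation: [-67.5, 89.9, 19.5]
force: [-0.1, -0.2, -0.3]
opening: 0.0437
tx [ 1.5e-03  5.0e-04 -1.0e+00] yaw 176.97 p [0.6115 0.1843 0.1316] F [-0.1 -0.2 -0.3] M [ 0.09 -0.04  0.01] op 0.0437 t 17.85
```

```bash
python3 -m crank '[{"linear":[0,0,-0.06],"rot":[0,0,0],"hand":0},{"linear":[0,0,-0.04],"rot":[0,0,0],"hand":0}]';python3 st.py;python3 -m crank '[{"linear":[0,0,-0.06],"rot":[0,0,0],"hand":0}]';python3 st.py
```

```text
clock: 18.1
tool_pos: [0.6117, 0.1844, 0.1256]
orientation: [-70.0, 89.9, 16.9]
force: [-1.5, 0.3, 2.2]
opening: 0.0438
tx [ 2.e-03  6.e-04 -1.e+00] yaw 176.98 p [0.6117 0.1844 0.1256] F [-1.5  0.3  2.2] M [-0.01  0.37 -0.  ] op 0.0438 t 18.1
clock: 18.23
tool_pos: [0.6126, 0.1845, 0.1235]
orientation: [-76.0, 89.8, 11.0]
force: [-5.1, -1.7, 19.3]
opening: 0.0436
tx [ 4.e-03  8.e-04 -1.e+00] yaw 177.02 p [0.6126 0.1845 0.1235] F [-5.1 -1.7 19.3] M [-0.5   1.63 -0.01] op 0.0436 t 18.225
```

```bash
python3 -m crank '[{"linear":[-0.02,0,-0.06],"rot":[0,0.03,0],"hand":0}]';python3 st.py;python3 -m crank '[{"linear":[-0.01,0,-0.05],"rot":[0,0.02,0],"hand":0}]';python3 st.py
```

```text
clock: 18.35
tool_pos: [0.6119, 0.1846, 0.1214]
orientation: [-67.0, 89.8, 20.0]
force: [-2.0, -0.6, 0.6]
opening: 0.0437
tx [ 0.0032  0.0012 -1.    ] yaw 177.05 p [0.6119 0.1846 0.1214] F [-2.  -0.6  0.6] M [-0.05  0.45 -0.03] op 0.0437 t 18.35
clock: 18.48
tool_pos: [0.6112, 0.1846, 0.1183]
orientation: [-43.2, 89.9, 43.8]
force: [-0.7, 0.5, -2.8]
opening: 0.0442
tx [ 0.0016  0.0015 -1.    ] yaw 177.04 p [0.6112 0.1846 0.1183] F [-0.7  0.5 -2.8] M [ 0.1   0.04 -0.02] op 0.0442 t 18.475
```

```bash
python3 -m crank '[{"linear":[0,0,-0.05],"rot":[0,0.01,0],"hand":0}]';python3 st.py;python3 -m crank '[{"linear":[0,0,-0.05],"rot":[0,0.01,0],"hand":0}]';python3 st.py;python3 -m crank '[{"linear":[0,0,-0.05],"rot":[0,0.01,0],"hand":0}]';python3 st.py
```

```text
clock: 18.6
tool_pos: [0.6111, 0.1846, 0.1148]
orientation: [-13.2, 89.9, 73.8]
force: [0.4, -0.1, -2.4]
opening: 0.0436
tx [ 4.0e-04  1.5e-03 -1.0e+00] yaw 177.04 p [0.6111 0.1846 0.1148] F [ 0.4 -0.1 -2.4] M [ 0.07 -0.03 -0.02] op 0.0436 t 18.6
clock: 18.73
tool_pos: [0.6112, 0.1847, 0.1139]
orientation: [-3.8, 89.9, 83.3]
force: [-16.6, 0.0, 35.4]
opening: 0.0437
tx [ 1.0e-04  1.1e-03 -1.0e+00] yaw 177.09 p [0.6112 0.1847 0.1139] F [-16.6   0.   35.4] M [ 0.13  5.82 -0.04] op 0.0437 t 18.725
clock: 18.85
tool_pos: [0.6111, 0.1847, 0.1139]
orientation: [-19.5, 90.0, 67.7]
force: [-13.7, -0.1, 28.6]
opening: 0.0437
tx [ 3.e-04  8.e-04 -1.e+00] yaw 177.15 p [0.6111 0.1847 0.1139] F [-13.7  -0.1  28.6] M [-0.27  4.96 -0.13] op 0.0437 t 18.85
```

```bash
python3 -m crank '[{"linear":[-0.01,0,-0.03],"rot":[0,0,0],"hand":0}]';python3 st.py;python3 - <<'E'
from h import *
o,T=pose();s=snap('wrist','w7.png');np.save('pics/w7_T.npy',T);P=cloud(s,wristT(s,T))
a=snap('scene','s7.png');t=snap('top','t7.png')
g=cv2.resize(a['image'][150:320,200:420],None,fx=3.4,fy=3.4,interpolation=2);cv2.imwrite('pics/s7c.png',g[:,:,::-1])
E
python3 st.py
```

```text
clock: 18.98
tool_pos: [0.6111, 0.1848, 0.1141]
orientation: [-62.2, 89.9, 25.0]
force: [-0.3, -0.0, 6.1]
opening: 0.044
tx [ 0.0023  0.0011 -1.    ] yaw 177.17 p [0.6111 0.1848 0.1141] F [-0.3 -0.   6.1] M [-0.5   0.44 -0.16] op 0.044 t 18.975
tx [ 2.1e-03  9.0e-04 -1.0e+00] yaw 177.18 p [0.6112 0.1847 0.114 ] F [-3.3 -0.7 12.5] M [-0.24  1.91 -0.09] op 0.0436 t 19.125
```

View pics/s7c.png

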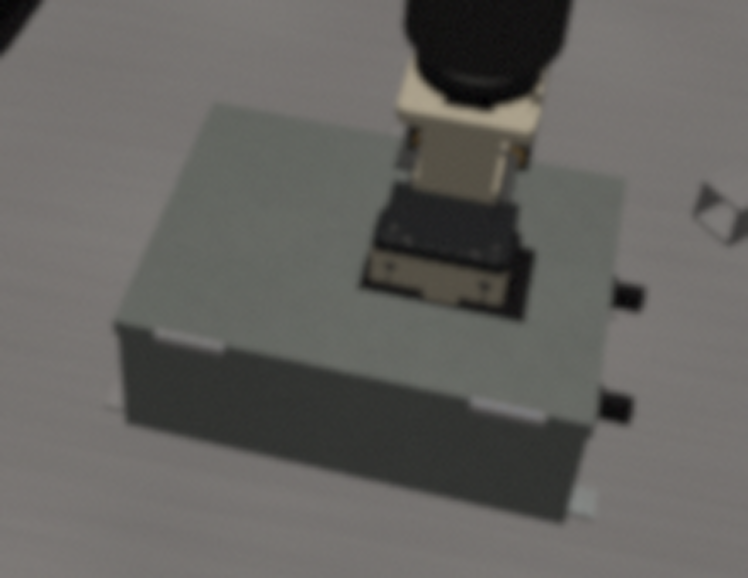

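View pics/w7.png

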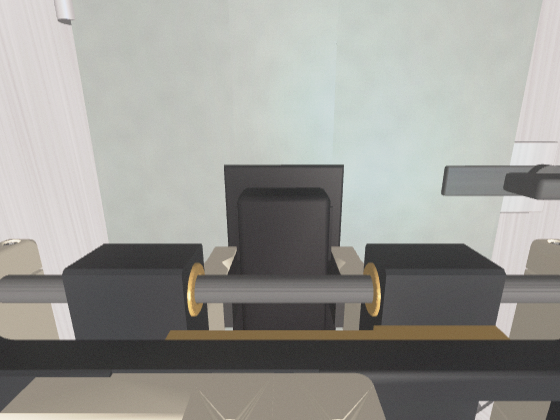

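View pics/t7.png

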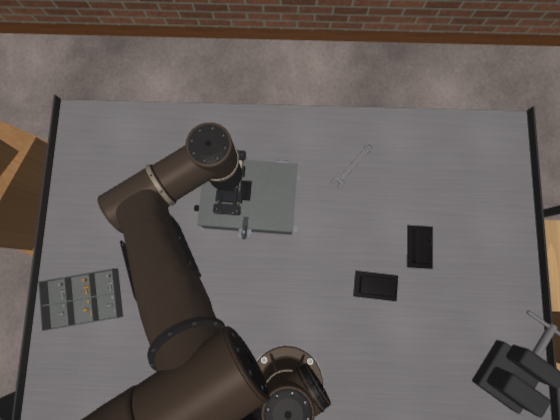

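Run:
```python
from h import *
s=dict(np.load('pics/w7.npz'));T=np.load('pics/w7_T.npy');P=cloud(s,wristT(s,T))
for c in (235,285,335): print(c,'flange',P[172:184:4,c,2].round(4),'lid',P[140:160:6,c,2].round(4))
```

```text
235 flange [0.1139 0.1131 0.1132] lid [0.1086 0.1092 0.1087 0.1081]
285 flange [0.1132 0.1134 0.1137] lid [0.1075 0.1091 0.1084 0.1091]
335 flange [0.1129 0.1134 0.1133] lid [0.109  0.1104 0.1092 0.1083]
```

View pics/s7.png

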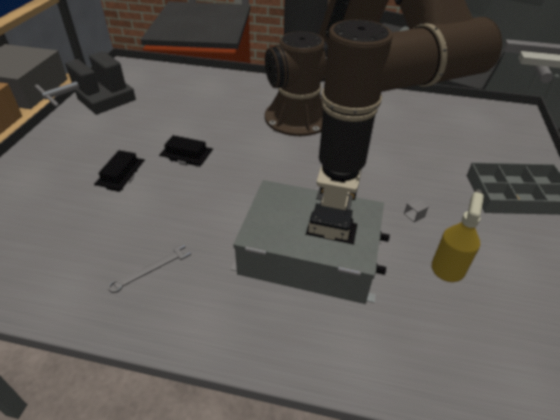

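```bash
python3 -m crank '[{"linear":[-0.003,0,-0.05],"rot":[0,0,0],"hand":0}]';python3 st.py
```

```text
clock: 19.25
tool_pos: [0.6112, 0.1847, 0.1139]
orientation: [-74.3, 89.8, 12.9]
force: [-12.6, -0.4, 28.8]
opening: 0.0439
tx [ 3.5e-03  8.0e-04 -1.0e+00] yaw 177.22 p [0.6112 0.1847 0.1139] F [-12.6  -0.4  28.8] M [ 0.    5.31 -0.21] op 0.0439 t 19.25
```

```bash
python3 -c "
from plant import eyes
[eyes.snapshot('wrist') for _ in range(4)]
import st"
```

```text
tx [ 0.0037  0.001  -1.    ] yaw 177.22 p [0.6112 0.1847 0.114 ] F [-8.9 -0.8 21.3] M [-0.21  3.95 -0.24] op 0.0438 t 19.45
```

```bash
python3 -c "
from plant import ticket
print(ticket.close_job())
import st"
```

```text
the job is handed in; nothing more can be done
None
the job is handed in; nothing more can be done
```

The box is ready to hang: the turnbutton is square across the lid's edge, and the vent is seated in the window. I handed the job in at about 19.5 s on the clock, with the arm still gripping the vent and pressing it down.

**Turnbutton:** I turned it clockwise until it hit its stop. The top view showed the bar lying over the lid, and a later wrist view with the vent seated showed it still there.

**Vent:** I used the smallest of the three look-alikes, centred it on the window and pressed. The push rose to about 19 N with the flange about 9 mm above the lid, then dropped to nothing. It then met firm contact within 0.3 mm of the height I predicted for seated.

**Last checks:**
- **Flange:** its top measured 4 to 5 mm above the lid right across the one end I could see, which fits a 4 mm flange lying flush.
- **Grip:** the vent did not slip, and the finger opening held at 43.8 mm.
- **Push:** it settled from 29 N to about 21 N downward. A sideways force of about 9 N remained.
- **Other things on the bench:** they looked unmoved in the scene view.

**Not confirmed:** I could not see the clips under the lid, so their snapping is judged from the force drop and the flush flange. The arm hid the spray bottle in the last top view, but the scene view shows it standing where it was.

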